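Turn a belt plate end for end in a drilling jig and hold it down

TASK

The silvery belt plate in the drilling jig has its first end drilled: draw it out from under the steel spring leaf, turn it end for end, and slide the drilled end in under the leaf, square and fully home against the back stop, so that the blue-dyed end is out in the open for drilling. Going out and in, do not prise or flip the leaf up: let the plate slide beneath it. Finish while still holding the plate pressed down flat on the wooden board with the gripper, with a firm push of some 15 N, and leave the other things on the bench where they are.

Things in the scene. Friction and masses are not known exactly. Their poses are not given: they have to be found in the camera images.
- jig: Drilling jig, fixed to the bench, yaw varies by +-0.45 rad: wooden board 200 x 90 mm on an alloy plate, top of the wood 24 mm above the bench; steel spring leaf, back stop and bracket towards its far end. Origin: centre of its underside, at bench height; x along the board towards the leaf and stop, y across, z up. Stop face at x = 40 mm, hinge pin at x = 58 mm; bracket up to 20 mm above the wood.
- board: The wooden board of the jig itself (same origin and axes as the jig): 200 x 90 mm, top 24 mm above the bench. The belt plate lies and is pressed on it.
- leaf (a joint): Angle of the spring leaf about its hinge pin, rad: 0 at rest, growing as its nose rises. At rest the nose is 2 mm above the wood; 3 mm metal slid under it lifts it to about 0.025 (1 mm of rise; 0.1 is 4 mm). A spring presses the nose down with about 3.5 N; sliding the plate in or out takes 2 to 5 N, up to 10 N if it also rubs on the wood.
- leaf_nose (a point): Middle of the leaf's nose, its lowest line, 18 mm from the jig's origin along its x, 22 mm before the stop. The leaf is 60 mm wide, centred on the board; before the nose its lip turns up at 30 degrees, front edge at x = 6 mm in the jig, where the mouth is about 8 mm high.
- stop_face (a point): Middle of the foot of the back stop's face, at the height of the wood's top, 40 mm from the jig's origin along its x. The stop is 6 mm high, 62 mm wide.
- belt_plate: Silvery belt plate 130 x 40 x 3 mm, 130 to 200 g. On its middle a raised setting, 30 mm along the plate, 24 mm across, flat sides up to 14 mm above the underside, turquoise stone in it up to 17.5 mm (grip across the 24 mm). Origin: centre of underside; x towards the drilled end, z up. At the start it lies on the board, blue end under the leaf, near the stop.
- drilled_end (a point): Middle of the lower edge of the plate's drilled end (two dark holes of 7.6 mm), 65 mm from the plate's origin.
- blue_end (a point): Middle of the lower edge of the plate's other end, undrilled, its last 36 mm dyed blue, 65 mm from the plate's origin.
- pliers: Pliers with red handles lying on the bench beside the jig, 140 x 78 mm, 14 mm high; origin at the joint, at bench height. Leave alone.
- bit_stand: Small dark wooden stand with upright drill bits, 70 x 34 mm, 48 mm high, beside the jig; origin under its centre. Leave alone.
- bead_jar: Closed glass jar of silver beads, 58 mm across, 80 mm high; origin under its centre. Leave alone.
- white_cup: Small white plastic cup, 44 mm across, 50 mm high; origin under its centre. Leave alone.
- cord_spool: Black spool, 48 mm across, 36 mm high; origin under its centre. Leave alone.
- hammer: Small hammer lying on the bench, about 210 mm long; origin at its underside. Leave alone.
- bangle: Red-brown ring-shaped bangle lying flat, 68 mm across, 12 mm high; origin under its centre. Leave alone.

How it is judged:
On the way, in this order (a step that is already met when the one before it is completed fails the run):
1. the plate is drawn out, its blue end clear of the leaf (x of blue_end in the frame of jig below 0.006 m).
2. the drilled end is under the leaf, flat on the board and home against the stop (x of drilled_end in the frame of jig above 0.0365 m and y of drilled_end in the frame of jig between -0.012 and 0.012 m and z of each of drilled_end, blue_end in the frame of jig below 0.027 m and value of joint leaf between 0.008 and 0.07 rad and angle between the x axis of belt_plate and the x axis of jig, either way round below 0.06 rad), for 0.2 s.
At the end, for the whole second after the job is handed in: Drilled end under the leaf within 3.5 mm of the stop, 12 mm of the centre line, square to 0.06 rad; plate flat on the wood (ends within 3 mm, tilt under 0.03), leaf at 0.008 to 0.07 rad; fingers hold the plate still, pressed on the wood with over 15 N (weight and leaf alone give about 5 N) (all of step 2 and angle between belt_plate's own z axis and vertical below 0.03 rad and linear speed of belt_plate below 0.01 m/s and contact force between belt_plate and board above 15 N and contact force between the fingers and belt_plate above 3 N); the arm keeps its last pose, push and grip.
It fails at once if the leaf is prised up (over 0.12 rad, its nose 5 mm above its rest; the plate needs 1 mm) (value of joint leaf above 0.12 rad).
It fails at once if another thing on the bench is moved by over 15 mm (distance of any of pliers, bit_stand, bead_jar, white_cup, cord_spool, hammer, bangle from where it was at the start of the episode above 0.015 m).
It also fails if it takes over 51 s, if anything falls off the work surface, if the arm or the gripper's body presses on something with over 40 N, if the wrist force passes 120 N, or if a joint passes its speed limit or range.

ROBOT

A 6-joint arm with a two-finger parallel gripper is mounted at the origin on the work surface. World frame = base frame: x ahead of the robot, y to its left, z up, the work surface at z = 0. Lengths are in m, angles in rad, forces in N, time in s.
With the tool pointing down it reaches from about 0.425 to 0.95 m from the base axis. Payload 3.5 kg.
Tool frame: the origin (TCP) lies between the finger pads; the fingertips stand 19 mm ahead of it and the grasp point (between the pads) is the TCP; z points along the fingers, y is the line along which they close (so a half turn about z gives the same grasp; the last joint's range is limited). The gripper opens to 85 mm and grips with 20 to 120 N. Pads are 22 mm wide; open, the fingers measure 114 mm over their backs; the gripper's body (76 mm by 85 mm) begins 54 mm behind the grasp point. The pads swing forward as they close: fully open they stand 13 mm farther back than shut.
Start: joints at [1.155, 0.286, 1.577, -0, 1.279, -0.15], TCP at [0.177, 0.651, 0.25] pointing down, gripper open.
Joint ranges: [-2.77, 2.77], [-0.9, 2.22], [0.21, 2.48], [-1.53, 4.67], [0.24, 2.81], [-2.84, 2.84]. Speed limits (rad/s): [2.79, 2.79, 3.14, 3.14, 3.14, 3.14].

INTERFACE

Orientations are given as a unit quaternion [x, y, z, w].
In Python, from plant import get_state, cams, ctrl gives the robot as it stands. The module is installed in compiled form; this text tells all that it offers.
- The arm moves only by the tool jog_arm, never from a script. Its argument "deltas" is text: rows parted by semicolons, each of 6 numbers parted by spaces: the shift along the world's x, y, z normalised to -1 to 1, where 1 is 0.02 m, then the turn, a rotation vector about the world's x, y, z normalised to -1 to 1, where 1 is 0.1 rad. In form: x y z ax ay az; .... A call has 1 to 20 rows; each row shifts and turns the commanded pose from where the row before left it; what a row does not reach is not made up. A row lasts 1/8 s, in which the tool goes at most 62.5 mm and 10.7 degrees, less where a joint would pass 70% of its speed; a pose out of reach is approached as far as the arm can. A call with a number of a shift or a turn outside -1 to 1 is refused whole. A call with a gripper value outside its range is refused whole. "gripper" is the opening, from 0 (shut) to 1 (fully open), set as the call begins (left out, the last holds). The fingers move at their own pace and stop on an object; "squeeze" is the grip in N (left out, the last holds). Time passes only in rows, so rows that do not move let the fingers close. It gives the time, the measured TCP pose, the force, the opening and the grip force at its end, in the units of the state.
- get_state(): the state, without advancing time (a new reading comes with each control period).
- cams.read_camera(name): name is "scene" or "top" or "wrist"; returns a dict with "color" (420x560x3 uint8, blue, green, red), "vfov" (degrees; the focal length in pixels is half the picture's height over the tangent of half this angle, whatever the lens; pixels are square), "cx", "cy" (the principal point, pixels), "rvec" (rotation vector, rad) and "tvec" (3), from world to camera coordinates, as OpenCV has them. Camera axes: x right, y down, z forward; pixel columns grow to the right and rows downward; lengths in m; the calibration is good to about 2 mm. A picture is of the moment at which its call begins. There is no depth.
- ctrl.sign_off(): hands the job in; it is judged then, once.
The state is a dict: "time": time; "qpos": joint angles; "dq": joint speeds; "joint_efforts": joint torques, N m; "eef_pos": TCP position; "tcp_rot": TCP orientation; "contact_force": force on the tool from outside, world axes, zero at the start; "wrist_torque": the same for the moment, N m; "opening": opening from 0.0 (shut) to 1.0 (fully open); "finger_force": force on a finger pad.
Only numpy, scipy, OpenCV 4.12 (cv2) and the standard library are available. Lean on these libraries where they do the work, as an engineer would, in place of code of your own. Each camera call takes 0.05 s, during which the arm holds its last target. There are 200 camera calls.

## Working session

There is one attempt and no reset: what is moved stays moved. The work goes in short steps, Python scripts to look and compute and a tool call to move; the robot and the scene stay as the last step left them, time stands still between calls to the robot, and variables do not carry over. Pictures are saved under pics/ and viewed, at most 10 in all, crops included, and the job is handed in when it is done.

Besides the shell and the picture viewer there is one more tool, called after ">>>" as name(argument=value, ...) on one line, values as JSON. jog_arm: Moves the arm, as the interface text tells. Its arguments: {"type":"object","properties":{"deltas":{"type":"string"},"gripper":{"type":"number"},"squeeze":{"type":"number"}},"required":["deltas"]}

```bash
mkdir -p pics; cat > h.py <<'E'
import numpy as np, cv2
from plant import get_state, cams, ctrl
def cam(n):
    c=cams.read_camera(n); im=c["color"]; f=im.shape[0]/2/np.tan(np.radians(c["vfov"])/2)
    K=np.array([[f,0,c["cx"]],[0,f,c["cy"]],[0,0,1]]); R=cv2.Rodrigues(np.array(c["rvec"],float))[0]
    return im,K,R,np.array(c["tvec"],float).ravel()
def ray(px,K,R,t,z):
    p=np.atleast_2d(np.array(px,float)); d=np.c_[p,np.ones(len(p))]@np.linalg.inv(K).T@R
    o=-R.T@t; return o+d*((z-o[2])/d[:,2])[:,None]
def proj(P,K,R,t):
    q=np.atleast_2d(P)@R.T+t; q=q@K.T; return q[:,:2]/q[:,2:]
E
python3 - <<'E'
from h import *
for n in ["top","scene"]:
    im,K,R,t=cam(n); np.savez(f"/tmp/{n}.npz",im=im,K=K,R=R,t=t); cv2.imwrite(f"pics/{n}0.png",im); print(n,K[0,0],-R.T@t)
print(get_state())
E
```

```text
top 471.0682474428862 [0.45611161 0.00605283 1.1875672 ]
scene 475.25734746077524 [ 1.13858438 -0.13808377  1.01372014]
{'time': 0.1, 'qpos': array([ 1.15500583e+00,  2.87117593e-01,  1.57801013e+00, -1.75519762e-05,
        1.27861362e+00, -1.50024305e-01]), 'dq': array([-0.00097168, -0.00153047, -0.00228221, -0.00235945, -0.00081051,
       -0.00016345]), 'joint_efforts': array([ 6.39746522e-04, -4.07298231e+01, -2.93698704e+01, -1.24372928e-04,
        3.35104167e-03,  4.67991606e-05]), 'eef_pos': array([0.17705495, 0.65079704, 0.24906953]), 'tcp_rot': array([ 1.32489779e-01,  9.91183789e-01, -1.03398425e-03, -2.91835047e-04]), 'contact_force': array([0.62805174, 0.07174271, 0.71518784]), 'wrist_torque': array([ 0.02320373, -0.00409584, -0.02335941]), 'finger_force': 0.0, 'opening': 1.0015507549429252}
```

View pics/top0.png

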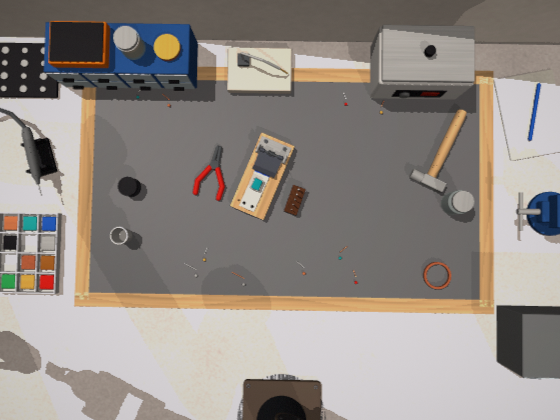

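View pics/scene0.png

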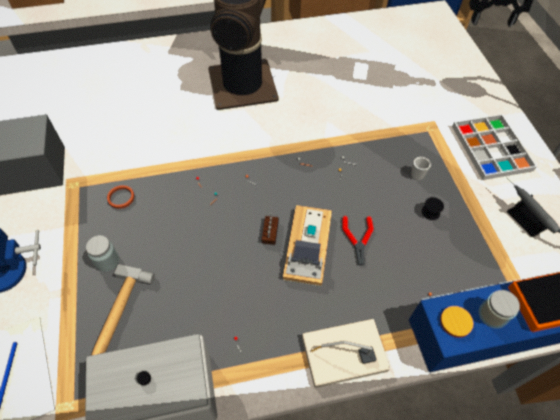

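The top view shows the jig at about (263,177) px, leaf towards the upper right; the turquoise stone is at (258,184), with pliers on the left (210,178) and the bit stand on the right (295,201). The scene view agrees.

```bash
python3 - <<'E'
from h import *
from scipy.optimize import least_squares
out=[]
for n,box in [("top",(215,120,310,230)),("scene",(265,195,345,290))]:
    d=np.load(f"/tmp/{n}.npz"); im,K,R,t=[d[k] for k in("im","K","R","t")]
    x0,y0,x1,y1=box; c=im[y0:y1,x0:x1]; hsv=cv2.cvtColor(c,cv2.COLOR_BGR2HSV)
    w=cv2.inRange(hsv,(8,70,120),(25,255,255)); 
    cs=max(cv2.findContours(w,cv2.RETR_EXTERNAL,cv2.CHAIN_APPROX_NONE)[0],key=cv2.contourArea)
    P=ray(cs.reshape(-1,2)+[x0,y0],K,R,t,0.024)[:,:2]
    r=cv2.minAreaRect((P*1000).astype(np.float32)); print(n,"wood",r)
    tq=cv2.inRange(hsv,(80,100,80),(98,255,255)); yy,xx=np.nonzero(tq); 
    u=np.array([xx.mean()+x0,yy.mean()+y0]); print("stone",u,len(xx),ray(u,K,R,t,0.040)); out.append((u,K,R,t))
    cv2.imwrite(f"/tmp/{n}c.png",cv2.resize(c,None,fx=5,fy=5,interpolation=cv2.INTER_CUBIC))
f=lambda X:np.concatenate([(proj(X,K,R,t)-u).ravel() for u,K,R,t in out])
s=least_squares(f,[.5,0,.04]);print(s.x,s.fun)
a,b=[cv2.imread(f"/tmp/{n}c.png") for n in("top","scene")]
h=min(a.shape[0],b.shape[0]); im=np.hstack([a[:h],b[:h]]); print(im.shape)
k=min(800/im.shape[1],600/im.shape[0]); cv2.imwrite("pics/crop.png",cv2.resize(im,None,fx=k,fy=k))
E
```

```text
top wood ((600.4132690429688, 56.748016357421875), (91.0412368774414, 200.41925048828125), 68.14106750488281)
stone [256.43209877 183.82716049] 81 [[0.57777351 0.06902689 0.04      ]]
scene wood ((602.8323364257812, 57.29623794555664), (93.33565521240234, 208.5185089111328), 67.93988037109375)
stone [311.         229.43661972] 71 [[0.57830693 0.06991184 0.04      ]]
[0.57794074 0.06954267 0.03951018] [-0.19876587 -0.05023539 -0.20046785  0.00531775]
(475, 875, 3)
```

View pics/crop.png

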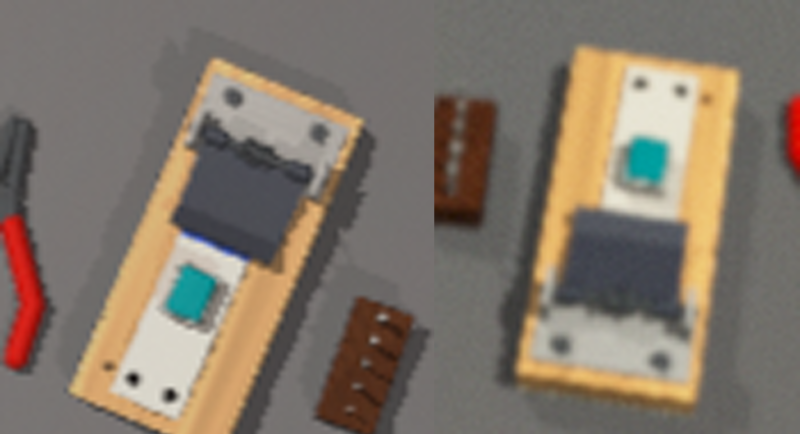

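The crop shows the plate about parallel to the board: blue sliver just before the leaf lip at (215,245), holes at (130,378) and (170,396), and the stone at (190,293). The jig's yaw is about -0.381.

```bash
python3 - <<'E'
from h import *
th=np.radians(68.14-90); ex=np.array([np.cos(th),np.sin(th)]); ey=np.array([-ex[1],ex[0]]); o=np.array([.6004,.0567])
d=np.load("/tmp/top.npz"); im,K,R,t=[d[k] for k in("im","K","R","t")]
c=im[120:230,215:310]; hsv=cv2.cvtColor(c,cv2.COLOR_BGR2HSV)
w=cv2.inRange(hsv,(0,0,165),(179,50,255)); n,l,s,cc=cv2.connectedComponentsWithStats(w)
for i in range(1,n):
    if s[i,4]<60: continue
    cs=max(cv2.findContours((l==i).astype(np.uint8),cv2.RETR_EXTERNAL,cv2.CHAIN_APPROX_NONE)[0],key=len).reshape(-1,2)+[215,120]
    P=ray(cs,K,R,t,.027)[:,:2]; J=np.c_[(P-o)@ex,(P-o)@ey]*1000
    r=cv2.minAreaRect(J.astype(np.float32)); print(s[i],r)
S=np.array([.5779,.0695]); print(th,"stone jig",(S-o)@ex,(S-o)@ey, "ex",ex)
E
```

```text
[ 42  16  29  16 177] ((78.96488189697266, 7.834918975830078), (27.6552791595459, 65.88868713378906), 4.213196277618408)
[ 24  51  30  41 434] ((-43.703529357910156, 3.515939712524414), (39.9586067199707, 92.67213439941406), 89.64448547363281)
-0.3815289744859604 stone jig -0.025648120733050745 0.003501985560058183 ex [ 0.92809642 -0.37233994]
```

>>> jog_arm(deltas="1 -1 0 0 0 0;1 -1 0 0 0 0;1 -1 0 0 0 0;1 -1 0 0 0 0;1 -1 0 0 0 0;1 -1 0 0 0 0;1 -1 0 0 0 0;1 -1 0 0 0 0;1 -1 0 0 0 0;1 -1 0 0 0 0;1 -1 0 0 0 0;1 -1 0 0 0 0;1 -1 0 0 0 0;1 -1 0 0 0 0;1 -1 0 0 0 0;1 -1 0 0 0 0;1 -1 0 0 0 0;1 -1 0 0 0 0;1 -1 -1 0 0 -0.5;1 -1 -1 0 0 -0.66", gripper=0.5)

```text
time: 2.6
eef_pos: [0.5777, 0.2506, 0.2096]
tcp_rot: [0.191, 0.982, -0.0, -0.0]
contact_force: [0.3, 0.5, 0.7]
opening: 0.5
finger_force: 0.0
```

>>> jog_arm(deltas="0 -1 0 0 0 0;0 -1 0 0 0 0;0 -1 -1 0 0 0;0 -1 -1 0 0 0;0 -1 -1 0 0 0;0 -1 -1 0 0 0;0 -1 -1 0 0 0;0 -1 0 0 0 0;0 -1 0 0 0 0;0 -0.05 -1 0 0 0;0 0 0 0 0 0")

```text
time: 3.98
eef_pos: [0.5758, 0.0704, 0.0884]
tcp_rot: [0.19, 0.982, -0.0, -0.002]
contact_force: [-0.4, -1.0, 0.7]
opening: 0.501
finger_force: 0.0
```

```bash
python3 - <<'E'
from h import *
im,K,R,t=cam("wrist"); cv2.imwrite("pics/w1.png",im)
hsv=cv2.cvtColor(im,cv2.COLOR_BGR2HSV); tq=cv2.inRange(hsv,(80,100,60),(98,255,255)); yy,xx=np.nonzero(tq)
u=[xx.mean(),yy.mean()]; print(u,len(xx),ray(u,K,R,t,.0405),-R.T@t,get_state()["eef_pos"])
E
```

```text
[np.float64(275.97926150733434), np.float64(252.05058168942844)] 1977 [[0.57729493 0.07040941 0.0405    ]] [0.50878765 0.09681919 0.21341389] [0.57634511 0.07067813 0.08910929]
```

View pics/w1.png

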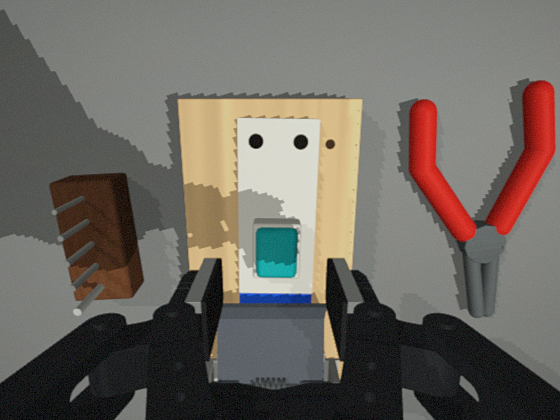

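The wrist view shows the stone centred at (276,252), the plate straight, and the fingers at (205,290) and (345,290) straddling it. I'll narrow the gripper and feel down for the plate.

>>> jog_arm(deltas="0.05 -0.02 -0.9 0 0 0;0 0 -0.7 0 0 0;0 0 -0.2 0 0 0;0 0 -0.1 0 0 0;0 0 0 0 0 0", gripper=0.36, squeeze=60)

```text
time: 4.65
eef_pos: [0.5785, 0.0699, 0.0525]
tcp_rot: [0.19, 0.982, 0.0, 0.0]
contact_force: [0.4, 1.0, 0.1]
opening: 0.36
finger_force: 0.0
```

>>> jog_arm(deltas="0 0 -0.1 0 0 0;0 0 -0.1 0 0 0;0 0 0 0 0 0")

```text
time: 5.03
eef_pos: [0.5782, 0.0699, 0.0483]
tcp_rot: [0.19, 0.982, -0.0, -0.0]
contact_force: [0.3, -0.6, -0.1]
opening: 0.361
finger_force: 0.0
```

>>> jog_arm(deltas="0 0 -0.1 0 0 0;0 0 0 0 0 0")

```text
time: 5.28
eef_pos: [0.5781, 0.0699, 0.0461]
tcp_rot: [0.19, 0.982, -0.0, -0.0]
contact_force: [0.1, 0.1, -0.2]
opening: 0.36
finger_force: 0.0
```

>>> jog_arm(deltas="0 0 0 0 0 0;0 0 0 0 0 0;0 0 0 0 0 0", gripper=0, squeeze=60)

```text
time: 5.65
eef_pos: [0.5783, 0.0699, 0.0465]
tcp_rot: [0.19, 0.982, 0.0, -0.0]
contact_force: [-0.8, 0.1, 2.5]
opening: 0.259
finger_force: 60.1
```

>>> jog_arm(deltas="-0.232 0.093 0 0 0 0;-0.464 0.186 0 0 0 0;-0.464 0.186 0 0 0 0;-0.464 0.186 0 0 0 0;-0.464 0.186 0 0 0 0;-0.464 0.186 0 0 0 0;-0.464 0.186 0 0 0 0;0 0 0 0 0 0")

```text
time: 6.65
eef_pos: [0.5167, 0.0946, 0.0465]
tcp_rot: [0.19, 0.982, 0.0, -0.001]
contact_force: [-2.5, 1.3, 6.0]
opening: 0.261
finger_force: 60.6
```

```bash
python3 - <<'E'
from h import *
im,K,R,t=cam("wrist"); cv2.imwrite("pics/w2.png",im)
E
```

```text
(no output)
```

View pics/w2.png

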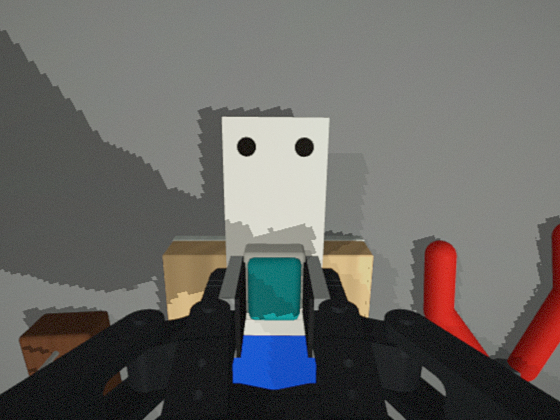

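The blue end is now fully in the open at (275,360), with the plate straight in the grip. I'll lift and turn it by -π.

>>> jog_arm(deltas="0 0 0.5 0 0 0;0 0 1 0 0 0;0 0 1 0 0 0;0 0 0.5 0 0 -0.5;0 0 0 0 0 -1;0 0 0 0 0 -1;0 0 0 0 0 -1;0 0 0 0 0 -1;0 0 0 0 0 -1;0 0 0 0 0 -1;0 0 0 0 0 -1;0 0 0 0 0 -1;0 0 0 0 0 -1;0 0 0 0 0 -1;0 0 0 0 0 -1;0 0 0 0 0 -1;0 0 0 0 0 -1;0 0 0 0 0 -1;0 0 0 0 0 -1;0 0 0 0 0 -1")

```text
time: 9.2
eef_pos: [0.5172, 0.094, 0.1057]
tcp_rot: [0.851, 0.525, -0.001, -0.001]
contact_force: [-0.4, 0.9, -1.2]
opening: 0.256
finger_force: 59.6
```

>>> jog_arm(deltas="0 0 0 0 0 -1;0 0 0 0 0 -1;0 0 0 0 0 -1;0 0 0 0 0 -1;0 0 0 0 0 -1;0 0 0 0 0 -1;0 0 0 0 0 -1;0 0 0 0 0 -1;0 0 0 0 0 -1;0 0 0 0 0 -1;0 0 0 0 0 -1;0 0 0 0 0 -1;0 0 0 0 0 -1;0 0 0 0 0 -1;0 0 0 0 0 -0.92;0 0 0 0 0 0;0 0 0 0 0 0")

```text
time: 11.32
eef_pos: [0.5176, 0.094, 0.106]
tcp_rot: [0.982, -0.189, -0.0, 0.0]
contact_force: [0.5, 0.2, -1.9]
opening: 0.261
finger_force: 59.6
```

```bash
python3 - <<'E'
from h import *
from scipy.spatial.transform import Rotation as Ro
s=get_state(); y=Ro.from_quat(s["tcp_rot"]).as_matrix()[:,1]; print("y axis angle",np.arctan2(y[1],y[0]),"want",-0.3815-np.pi/2)
th=-.3815; ex=np.array([np.cos(th),np.sin(th)]); ey=np.array([-ex[1],ex[0]]); o=np.array([.6004,.0567])
p=s["eef_pos"]; print(p,"jig",(p[:2]-o)@ex,(p[:2]-o)@ey, "tilt",Ro.from_quat(s["tcp_rot"]).as_matrix()[:,2])
im,K,R,t=cam("top"); c=im[120:240,200:310]; cv2.imwrite("/tmp/t.png",c)
im2,K2,R2,t2=cam("scene"); a=cv2.resize(c,(400,436),interpolation=cv2.INTER_CUBIC); b=cv2.resize(im2[170:290,255:365],(400,436),interpolation=cv2.INTER_CUBIC)
cv2.imwrite("pics/m3.png",np.hstack([a,b]))
E
```

```text
y axis angle -1.9517276194084694 want -1.9522963267948965
[0.51759863 0.09402254 0.10601024] jig -0.09074421896620108 0.0038112894602777107 tilt [-9.86836036e-04 -1.24965164e-05 -9.99999513e-01]
```

View pics/m3.png

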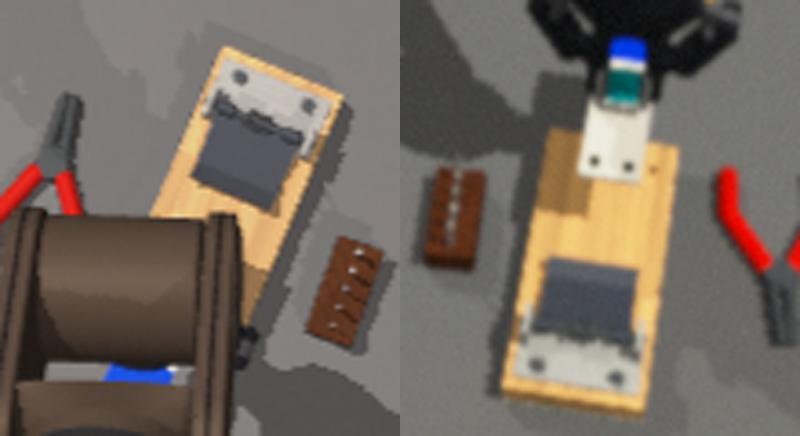

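Scene view: the plate is turned, drilled end (two holes at about (612,163) in the crop) facing the leaf (585,295). I'll lower it onto the board and centre it.

>>> jog_arm(deltas="-0.07 -0.18 -0.5 0 0 0;0 0 -1 0 0 0;0 0 -0.9 0 0 0;0 0 -0.4 0 0 0;0 0 0 0 0 0;0 0 0 0 0 0")

```text
time: 12.18
eef_pos: [0.5171, 0.0905, 0.0509]
tcp_rot: [0.982, -0.19, 0.001, -0.0]
contact_force: [0.7, 0.6, -2.5]
opening: 0.266
finger_force: 59.7
```

>>> jog_arm(deltas="0 0 -0.1 0 0 0;0 0 0 0 0 0;0 0 0 0 0 0")

```text
time: 12.55
eef_pos: [0.5167, 0.0905, 0.0485]
tcp_rot: [0.982, -0.19, 0.0, -0.0]
contact_force: [-0.1, -0.3, -1.1]
opening: 0.257
finger_force: 59.7
```

>>> jog_arm(deltas="0 0 -0.06 0 0 0;0 0 0 0 0 0;0 0 0 0 0 0")

```text
time: 12.92
eef_pos: [0.5165, 0.0905, 0.0471]
tcp_rot: [0.982, -0.19, -0.0, -0.0]
contact_force: [-0.8, 0.5, -0.9]
opening: 0.26
finger_force: 59.7
```

```bash
python3 - <<'E'
from h import *
im,K,R,t=cam("wrist"); im2,K2,R2,t2=cam("scene")
b=cv2.resize(im2[180:290,270:350],(436,600),interpolation=cv2.INTER_CUBIC)
cv2.imwrite("pics/m4.png",np.hstack([b,np.vstack([cv2.resize(im,(360,270)),np.zeros((330,360,3),np.uint8)])]))
print(get_state()["contact_force"],get_state()["eef_pos"])
E
```

```text
[ 0.41178566 -0.34216963 -0.92517353] [0.51654552 0.09047392 0.04710842]
```

View pics/m4.png

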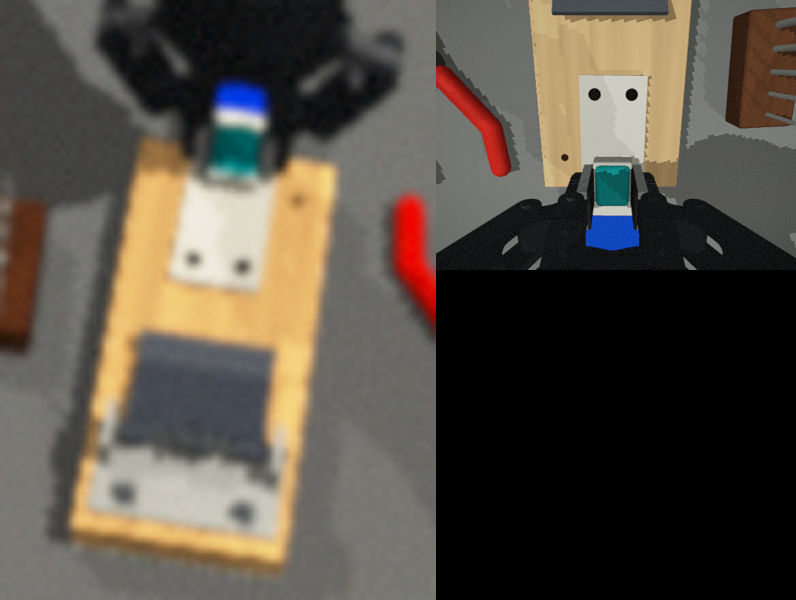

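Left (scene) and right (wrist) both show the plate square on the board and in line with the leaf; its holes (595,94) and (632,94) in the wrist inset point at the lip. Now I'll slide it in.

>>> jog_arm(deltas="0.232 -0.093 -0.02 0 0 0;0.464 -0.186 0 0 0 0;0.464 -0.186 0 0 0 0;0.464 -0.186 0 0 0 0;0.464 -0.186 0 0 0 0;0 0 0 0 0 0")

```text
time: 13.78
eef_pos: [0.5578, 0.0738, 0.0465]
tcp_rot: [0.982, -0.19, -0.002, -0.0]
contact_force: [-3.5, 1.5, 1.6]
opening: 0.261
finger_force: 60.1
```

>>> jog_arm(deltas="0.232 -0.093 0 0 0 0;0.232 -0.093 0 0 0 0;0.232 -0.093 0 0 0 0;0 0 0 0 0 0")

```text
time: 14.28
eef_pos: [0.5716, 0.0684, 0.0465]
tcp_rot: [0.982, -0.19, -0.001, -0.0]
contact_force: [-4.1, 1.4, 2.5]
opening: 0.26
finger_force: 60.1
```

>>> jog_arm(deltas="0.093 -0.037 0 0 0 0;0.093 -0.037 0 0 0 0;0 0 0 0 0 0")

```text
time: 14.65
eef_pos: [0.5752, 0.067, 0.0465]
tcp_rot: [0.982, -0.19, -0.001, -0.0]
contact_force: [-3.8, 2.2, 2.4]
opening: 0.261
finger_force: 60.1
```

>>> jog_arm(deltas="0.07 -0.028 0 0 0 0;0 0 0 0 0 0")

```text
time: 14.9
eef_pos: [0.5765, 0.0664, 0.0465]
tcp_rot: [0.982, -0.19, -0.001, -0.0]
contact_force: [-3.4, 1.6, 1.8]
opening: 0.259
finger_force: 60.1
```

>>> jog_arm(deltas="0.046 -0.019 0 0 0 0;0 0 0 0 0 0")

```text
time: 15.15
eef_pos: [0.5773, 0.0661, 0.0465]
tcp_rot: [0.982, -0.19, -0.001, -0.0]
contact_force: [-5.0, 2.3, 2.5]
opening: 0.261
finger_force: 60.1
```

>>> jog_arm(deltas="0.046 -0.019 0 0 0 0;0 0 0 0 0 0")

```text
time: 15.4
eef_pos: [0.5774, 0.0661, 0.0465]
tcp_rot: [0.982, -0.19, -0.003, -0.0]
contact_force: [-7.8, 2.0, 4.5]
opening: 0.262
finger_force: 60.4
```

>>> jog_arm(deltas="0.046 -0.019 0 0 0 0;0 0 0 0 0 0")

```text
time: 15.65
eef_pos: [0.5775, 0.066, 0.0465]
tcp_rot: [0.982, -0.19, -0.004, -0.0]
contact_force: [-9.6, 4.1, 7.6]
opening: 0.255
finger_force: 60.7
```

The advance stopped and the force climbed, so the plate is home. Now I'll press down in steps.

>>> jog_arm(deltas="0 0 -0.1 0 0 0;0 0 -0.05 0 0 0;0 0 0 0 0 0")

```text
time: 16.02
eef_pos: [0.5776, 0.0661, 0.0465]
tcp_rot: [0.982, -0.19, -0.005, 0.0]
contact_force: [-17.1, 4.6, 22.4]
opening: 0.26
finger_force: 62.5
```

>>> jog_arm(deltas="0 0 -0.1 0 0 0;0 0 0 0 0 0")

```text
time: 16.27
eef_pos: [0.5776, 0.0661, 0.0464]
tcp_rot: [0.982, -0.19, -0.006, 0.0]
contact_force: [-22.3, 4.3, 32.7]
opening: 0.255
finger_force: 63.7
```

>>> jog_arm(deltas="-0.04 0.016 0.03 0 0 0;0 0 0 0 0 0;0 0 0 0 0 0;0 0 0 0 0 0")

```text
time: 16.77
eef_pos: [0.5776, 0.0661, 0.0465]
tcp_rot: [0.982, -0.19, -0.004, 0.0]
contact_force: [-18.5, 3.4, 28.0]
opening: 0.26
finger_force: 63.1
```

```bash
python3 - <<'E'
from h import *
im,K,R,t=cam("wrist"); im2,K2,R2,t2=cam("scene")
b=cv2.resize(im2[190:290,270:350],(320,400),interpolation=cv2.INTER_CUBIC)
cv2.imwrite("pics/m5.png",np.hstack([b,cv2.resize(im,(480,400))]))
s=get_state();print(s["contact_force"],s["eef_pos"],s["tcp_rot"],s["time"])
E
```

```text
[-19.35562879   1.50788669  27.97857394] [0.57755075 0.06606421 0.04643838] [ 9.81855364e-01 -1.89582922e-01 -4.26927371e-03  3.65901960e-04] 16.875
```

View pics/m5.png

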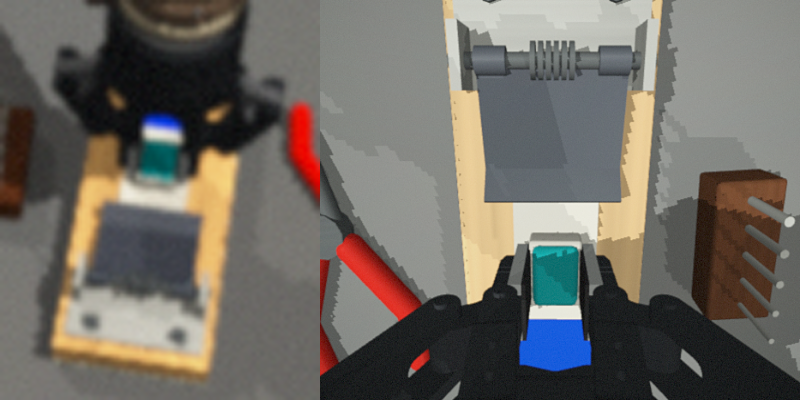

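The plate is under the leaf at wrist px (555,200), square and centred. The leaf lies flat, the blue end is out at (555,345), and the push reads 28 N.

```bash
python3 -c "
from plant import ctrl; print(ctrl.sign_off())"
```

```text
the job is handed in; nothing more can be done
None
```

I handed in the job at about 17 s with the plate turned end for end, its drilled end slid under the leaf until it stopped against the back stop, and still gripped and pressed down with about 28 N; no verdict came back.

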